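Knock a stuck bearing out of its blind end cover into the parts tray

ROBOT

A 6-joint arm with a two-finger parallel gripper is mounted at the origin on a cart in front of the work surface, level with it; the furniture and walls round the work are solid. World frame = base frame: x ahead of the robot, y to its left, z up, the work surface at z = 0. Lengths are in m, angles in rad, forces in N, time in s.
With the tool pointing down it reaches from about 0.35 to 0.775 m from the base axis. Payload 7.3 kg.
Tool frame: the origin (TCP) lies at the very end of the fingers, on their centre line; the grasp point (between the pads) lies 19 mm behind it (robot.hold_point_z is the distance from the TCP to the grasp point, in m); y points along the fingers, z is the direction in which the jaws open and shut, and the axes are right-handed (so a half turn about y gives the same grasp; the last joint's range is limited). The gripper opens to 92 mm and grips with 3 to 60 N. Pads are 19 mm wide; open, the fingers measure 130 mm over their backs; the gripper's body (75 mm by 190 mm) begins 47 mm behind the grasp point.
Start: joints at [1.157, 0.342, 1.524, -0, 1.275, -0.146], TCP at [0.139, 0.506, 0.227] pointing down, gripper open.
Joint ranges: [-2.53, 2.53], [-0.77, 2.02], [0.04, 2.7], [-1, 4.14], [0.28, 2.66], [-3.11, 3.11]. Speed limits (rad/s): [2.57, 2.57, 3.14, 3.14, 3.14, 3.14].

INTERFACE

Orientations are given as [roll, pitch, yaw] about the fixed x, y, z axes, in that order (R = Rz(yaw) Ry(pitch) Rx(roll)).
In Python, from cell import robot gives the robot as it stands.
- The arm moves only by the shell command python3 -m crank 'ROWS' [OPENING] [FORCE]. ROWS is a JSON object of lists of equal length, an entry for each row: "xyz": the shift along the tool's x, y, z in cm, a list of three; "roll": the turn about the tool's y in degrees. A call has 1 to 20 rows; each row shifts and turns the commanded pose from where the row before left it, along the tool's axes as they then stand; what a row does not reach is not made up. A row lasts 1/10 s, in which the tool goes at most 50 mm and 8.59 degrees, less where a joint would pass 70% of its speed; a pose out of reach is approached as far as the arm can. A call is refused whole if a number of a shift passes 5 or a number of a turn 8.59, either way. A call with a gripper value outside its range is refused whole. OPENING is the gripper command: -1 is fully open, 1 is shut, values between are in proportion, set as the call begins (- or left out, the last holds). The fingers move at their own pace and stop on an object; FORCE is the grip in N (left out, the last holds). Time passes only in rows, so rows that do not move let the fingers close. It gives the time, the measured TCP pose, the force and the opening at its end, in the units of the state.
- robot.observe(): the state, without advancing time (a new reading comes with each control period).
- robot.read_camera(name): name is "side" or "top"; returns the picture (400x640x3 uint8, red, green, blue); there is no depth.
- robot.calibration(name): a dict with "intrinsics" (3x3 intrinsics, pixels), "D" ([k1, k2, p1, p2, k3] as OpenCV has them; the pictures are not rectified), "pose" (4x4, takes a point from camera to world coordinates). Camera axes: x right, y down, z forward; pixel columns grow to the right and rows downward; lengths in m; the calibration is good to about 2 mm. A picture is of the moment at which its call begins. calibration takes no time and is no camera call.
- robot.hand_in(): hands the job in, once; it reports no verdict.
The state is a dict: "time": time; "qpos": joint angles; "qvel": joint speeds; "joint_efforts": joint torques, N m; "tool_pos": TCP position; "tool_rot": TCP orientation; "contact_force": force on the tool from outside, world axes, zero at the start; "torque": the same for the moment, N m; "opening": finger opening in m.
Only numpy, scipy, OpenCV 4.12 (cv2) and the standard library are available. Lean on these libraries where they do the work, as an engineer would, in place of code of your own. Each camera call takes 0.05 s, during which the arm holds its last target.

TASK

A ball bearing is stuck in the blind end cover bolted into the swinging yoke of the turn-over stand. First set the parts tray flat on the bench, centred under the spot where the bore will hang; then swing the cover over by its handle, set it bore-down on the far wooden block and rap it there (lift the handle about a hand's width and let it drop, never let it slam over from upright) until the bearing falls into the tray. Leave the bearing in the tray, the tray under the cover, the cover upside down on its block and the other things on the bench where they are.

Things in the scene. Friction and masses are not known exactly. Their poses are not given: they have to be found in the camera images.
- stand: Grey turn-over stand, bolted down: foot plate 130 x 200 mm (y -36 to +164, 10 mm thick), pivot shaft along its x at z = 92 mm, hubs to x +-66, a hardwood block on a bracket each side of the pivot (y +-20 to +-62, x +-59, z 57 to 86; open below the brackets outside y +-36). Origin: bench level, below the pivot. The cover starts on its +y side and is knocked out on its -y side.
- yoke (a joint): Angle of the yoke about the pivot shaft (stand's x axis), rad: 0 as it starts, lying on the +y block with the bore up; 1.57 upright; 3.14 lying on the -y block with the bore down. It swings freely and falls by its weight (0.8 kg, about 5 N at the handle). Dropped from 2.7 rad it lands at 8 rad/s, from upright at 11 rad/s. One drop may not be enough: each moves the bearing some millimetres.
- grip (a point): Middle of the yoke's handle: a black sleeve that turns freely on its bar, 16 mm thick, 82 mm long, along the stand's x axis, 205 mm from the pivot axis (so at stand (0, 205 cos a, 92 + 205 sin a) mm for joint angle a). 58 mm free between its axis and the cover's wall; the yoke's two side bars (12 x 12 mm) lie at x +-54.
- mouth (a point): Centre of the open mouth of the end cover, an aluminium cup of 84 mm outer diameter, 46 mm high, with a bore of 66 mm, 38 mm deep, whose axis lies 105 mm from the pivot axis. The mouth stands 18 mm above the yoke's mid-plane (bore up), so hangs 74 mm above the bench when turned over.
- drop_point (a point): Point on the bench (stand's y = -105 mm) straight below the bore when the cover lies upside down on the -y block: where the tray's centre belongs.
- bearing: The stuck ball bearing, 62 mm diameter, 16 mm thick, about 0.2 kg; origin at the centre of its underside as it starts (z along its axis). It sits on the floor of the bore, 22 mm below the mouth, held by sprung waves of the retaining ring there. Once fallen it may lie on either face.
- tray: Loose bare-metal parts tray with a rolled rim, 0.25 kg: outside 136 (x) x 116 (y) mm, inside 130 x 110, floor 3 mm thick; the rim is a round bead 9 mm thick, its middle 67 mm (x) and 57 mm (y) from the centre, its top 35.5 mm above the underside. Origin: centre of its underside.
- spray_can: Bystander: aerosol can with a red cap, 66 mm diameter, 197 mm tall, standing. Origin: centre of its underside.
- bushing_a: Bystander: turned steel bushing, 50 mm diameter, 46 mm high, standing. Origin: centre of its underside.
- coupler_a: Bystander: steel quick air coupler with a lock ring, lying, 83 mm long (along its y), 28 mm thick. Origin: middle of its underside.
There are look-alikes about, which are no part of the job. What is shaped like the bearing but purple is not meant.

How it is judged:
On the way, in this order (a step that is already met when the one before it is completed fails the run):
1. The tray stands flat on the bench, its centre within 30 mm of the drop point, while the cover is still on its first side (horizontal distance between tray and drop_point below 0.03 m and height (world z) of tray below 0.004 m and angle between tray's own z axis and vertical below 0.06 rad and value of joint yoke below 1.2 rad), for 0.3 s.
2. The cover lies bore-down on the far block (value of joint yoke above 3.06 rad), for 0.1 s.
At the end, for the whole second after the job is handed in: Bearing at rest in the tray (within 50 mm in x, 40 mm in y of its centre, origin under 50 mm above its underside); tray flat on the bench, centre within 40 mm of the drop point; cover bore-down on the far block (yoke above 3.06 rad) (value of joint yoke above 3.06 rad and x of bearing in the frame of tray between -0.05 and 0.05 m and y of bearing in the frame of tray between -0.04 and 0.04 m and z of bearing in the frame of tray below 0.05 m and linear speed of each of bearing, tray below 0.03 m/s and horizontal distance between tray and drop_point below 0.04 m and height (world z) of tray below 0.004 m and angle between tray's own z axis and vertical below 0.06 rad); the robot touches nothing.
It fails at once if The yoke is let slam over (faster than 10 rad/s, as when dropped from near upright) (velocity of joint yoke above 10 rad/s).
It fails at once if A bystander (spray can, bushing, coupler) is moved by more than 30 mm (distance of any of spray_can, bushing_a, coupler_a from where it was at the start of the episode above 0.03 m).
It also fails if it takes over 64 s, if anything falls off the work surface, if the arm or the gripper's body presses on something with over 40 N, if the wrist force passes 120 N, or if a joint passes its speed limit or range.

## Working session

There is one attempt and no reset: what is moved stays moved. The work goes in short steps, Python scripts to look and compute and a shell command to move; the robot and the scene stay as the last step left them, time stands still between calls to the robot, and variables do not carry over. Pictures are saved under pics/ and viewed, and the job is handed in when it is done.

```bash
ls; mkdir -p pics; python3 - <<'E'
from cell import robot
import cv2
s=robot.observe();print(s)
for n in("side","top"):
    c=robot.calibration(n);print(n,c)
    cv2.imwrite(f"pics/{n}0.png",robot.read_camera(n)[:,:,::-1])
E
```

```text
pics
{'time': 0.0, 'qpos': array([ 1.15697153e+00,  3.42718690e-01,  1.52502644e+00, -3.00714975e-05,
        1.27542948e+00, -1.46003072e-01]), 'qvel': array([ 0.00119071,  0.00033347, -0.00119979, -0.00137511,  0.00113429,
       -0.00094265]), 'joint_efforts': array([ 8.16277807e-04, -4.31248891e+01, -2.44215167e+01,  7.18762167e-02,
        5.58859447e-02, -1.38344622e-04]), 'tool_pos': array([0.13874858, 0.50589509, 0.22604379]), 'tool_rot': array([-1.57236563e+00,  2.01700706e-04, -2.67813103e-01]), 'contact_force': array([ 0.6436812 ,  0.06762254, -0.5810451 ]), 'torque': array([0.0208816 , 0.01163107, 0.00640789]), 'opening': 0.09156724648748485}
side {'intrinsics': array([[461.97812253,   0.        , 322.62339347],
       [  0.        , 461.97812253, 201.4423497 ],
       [  0.        ,   0.        ,   1.        ]]), 'D': array([-0.01069975,  0.        ,  0.        ,  0.        ,  0.        ]), 'pose': array([[-9.71361596e-01, -1.58162593e-01,  1.77316790e-01,
         3.27705745e-01],
       [-2.37605046e-01,  6.48786863e-01, -7.22924234e-01,
         1.09477874e+00],
       [-7.01231763e-04, -7.44352202e-01, -6.67786873e-01,
         8.90005159e-01],
       [ 0.00000000e+00,  0.00000000e+00,  0.00000000e+00,
         1.00000000e+00]])}
top {'intrinsics': array([[380.51181736,   0.        , 320.62118558],
       [  0.        , 380.51181736, 199.20534862],
       [  0.        ,   0.        ,   1.        ]]), 'D': array([-0.0805597,  0.       ,  0.       ,  0.       ,  0.       ]), 'pose': array([[ 0.01105487, -0.98674931,  0.16187524,  0.41461848],
       [-0.9999304 , -0.01024158,  0.00585778,  0.21455296],
       [-0.0041223 , -0.16192873, -0.98679385,  0.94100058],
       [ 0.        ,  0.        ,  0.        ,  1.        ]])}
```

View pics/side0.png

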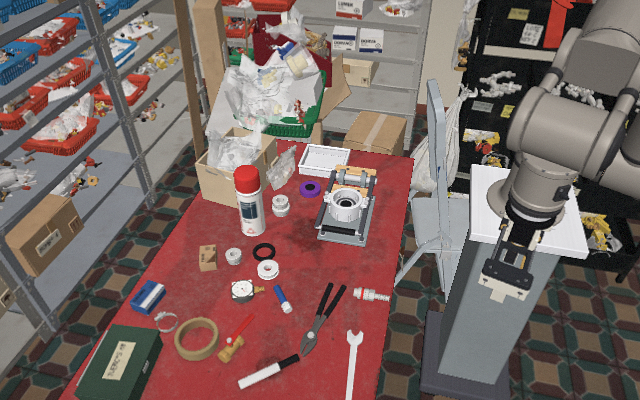

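View pics/top0.png

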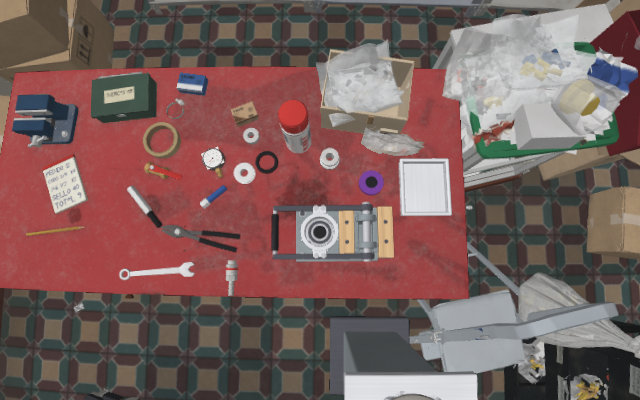

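```bash
cat > h.py <<'E'
import numpy as np,cv2
from cell import robot
def ray(n,uv):
    c=robot.calibration(n);K=c["intrinsics"];T=c["pose"]
    p=cv2.undistortPoints(np.array(uv,float).reshape(-1,1,2),K,np.array(c["D"])).reshape(-1,2)
    d=np.c_[p,np.ones(len(p))]@T[:3,:3].T
    return T[:3,3],d
def onz(n,uv,z):
    o,d=ray(n,uv); t=(z-o[2])/d[:,2]; return o+d*t[:,None]
def proj(n,P):
    c=robot.calibration(n);T=np.linalg.inv(c["pose"])
    return cv2.projectPoints(np.array(P,float).reshape(-1,3),cv2.Rodrigues(T[:3,:3])[0],T[:3,3],c["intrinsics"],np.array(c["D"]))[0].reshape(-1,2)
def crop(n,f,x0,y0,x1,y1,s):
    im=robot.read_camera(n)[:,:,::-1][y0:y1,x0:x1]
    cv2.imwrite(f,cv2.resize(im,None,fx=s,fy=s,interpolation=cv2.INTER_CUBIC))
E
python3 - <<'E'
import cv2
im=cv2.imread("pics/top0.png")[140:280,260:470];cv2.imwrite("pics/c1.png",cv2.resize(im,None,fx=3.8,fy=3.8,interpolation=2))
im=cv2.imread("pics/side0.png")[130:260,270:400];cv2.imwrite("pics/c2.png",cv2.resize(im,None,fx=4.5,fy=4.5,interpolation=2))
E
```

```text
(no output)
```

View pics/c1.png

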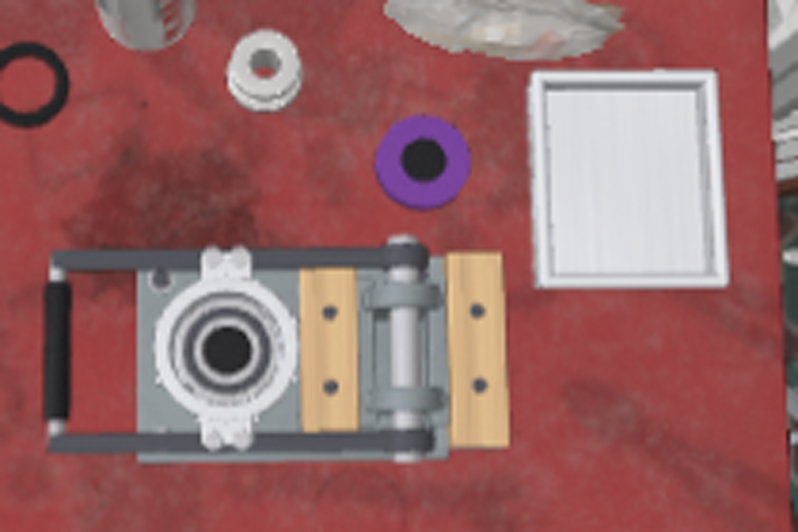

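View pics/c2.png

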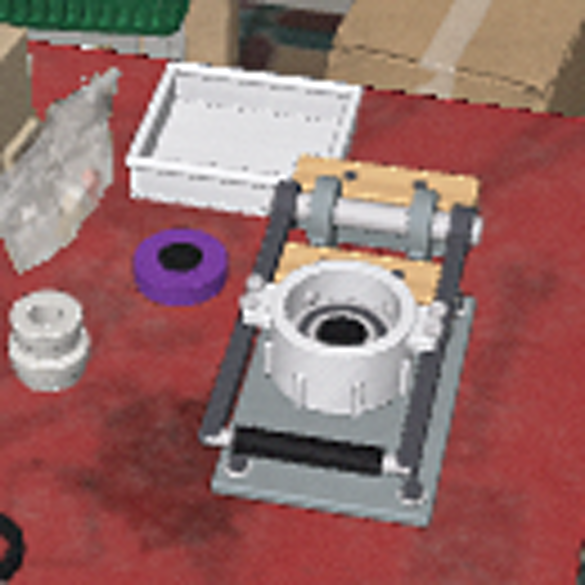

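```bash
python3 - <<'E'
from h import *
f=lambda L:np.array(L)/3.8+[260,140]
t=onz("top",f([(532,72),(716,72),(727,286),(537,288)]),.031);print(t.round(4),t.mean(0));
print([np.linalg.norm(t[i]-t[i-1]).round(4) for i in range(4)])
h=onz("top",f([(57,283),(57,418)]),.092);print("sleeve",h,h.mean(0))
s=onz("top",f([(403,236),(404,463)]),.092);print("shaft",s,s.mean(0))
m=onz("top",f([(228,348)]),.110);print("mouth",m)
g=lambda L:np.array(L)/4.5+[270,130]
print("side sleeve",onz("side",g([(234,440),(384,460)]),.092))
print("side tray",onz("side",g([(170,65),(360,85),(128,160)]),.0335))
print("side mouth",onz("side",g([(343,315)]),.110))
print("side shaft",onz("side",g([(297,210),(478,230)]),.092))
E
```

```text
[[ 0.6669  0.0246  0.031 ]
 [ 0.6687 -0.097   0.031 ]
 [ 0.5277 -0.0977  0.031 ]
 [ 0.5254  0.0248  0.031 ]] [ 0.59717254 -0.03631661  0.031     ]
[np.float64(0.1416), np.float64(0.1216), np.float64(0.141), np.float64(0.1225)]
sleeve [[0.51800896 0.32186378 0.092     ]
 [0.43860727 0.31957465 0.092     ]] [0.47830812 0.32071922 0.092     ]
shaft [[0.54831514 0.1168614  0.092     ]
 [0.41480923 0.11716553 0.092     ]] [0.48156219 0.11701347 0.092     ]
mouth [[0.47928021 0.22005044 0.11      ]]
side sleeve [[0.5182813  0.32441656 0.092     ]
 [0.43670546 0.32003875 0.092     ]]
side tray [[ 0.6668713  -0.0880747   0.0335    ]
 [ 0.53001578 -0.09614935  0.0335    ]
 [ 0.66536294  0.02627248  0.0335    ]]
side mouth [[0.47795226 0.23086699 0.11      ]]
side shaft [[0.52809769 0.12301894 0.092     ]
 [0.41762337 0.11590322 0.092     ]]
```

```bash
python3 -m crank '{"xyz":[[0,0,0],[0,0,0],[2.86,0,-3.74],[2.86,0,-3.74],[2.86,0,-3.74],[2.86,0,-3.74],[2.86,0,-3.74],[2.86,0,-3.74],[2.86,0,-3.74],[2.86,0,-3.74],[2.86,0,-3.74],[2.86,0,-3.74],[2.86,0,-3.74],[2.86,0,-3.74],[2.86,0,-3.74],[2.86,0,-3.74],[2.86,0,-3.74],[2.86,0,-3.74]],"roll":[-8,-8,0,0,0,0,0,0,0,0,0,0,0,0,0,0,0,0]}' 0 15
```

```text
time: 1.9
tool_pos: [0.604, -0.0885, 0.2262]
tool_rot: [-1.57, 0.001, 0.011]
contact_force: [0.3, 1.4, -1.0]
opening: 0.0455
```

```bash
python3 -m crank '{"xyz":[[-0.7,4,-0.45],[0,4,0],[0,4,0],[0,4,0],[0,3,0],[0,1,0],[0,1,0],[0,0,0],[0,0,0]],"roll":[0,0,0,0,0,0,0,0,0]}' && python3 -c "
from h import *
crop('top','pics/t1.png',340,120,480,260,4);crop('side','pics/s1.png',270,80,440,220,4)"
```

```text
time: 2.8
tool_pos: [0.5973, -0.0916, 0.018]
tool_rot: [-1.571, -0.002, 0.012]
contact_force: [-0.3, 0.6, 0.4]
opening: 0.046
```

View pics/t1.png

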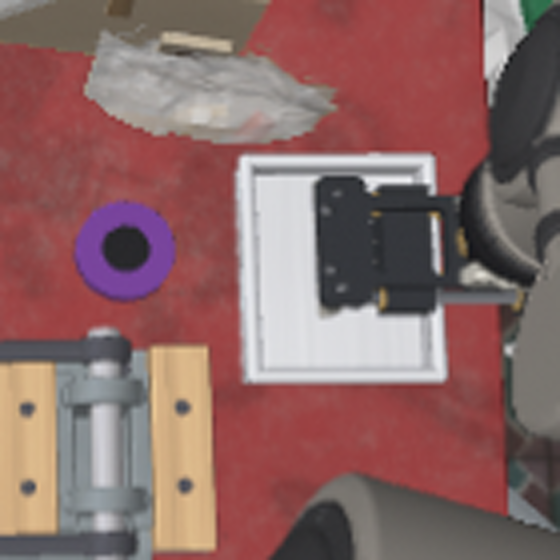

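View pics/s1.png

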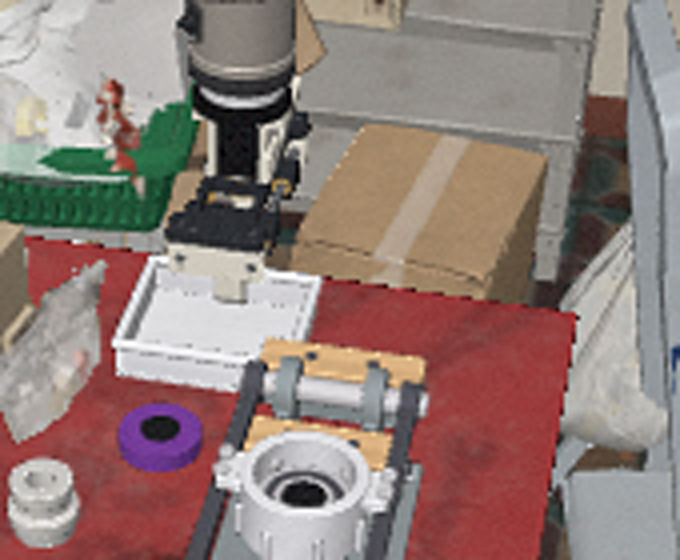

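```bash
python3 -m crank '{"xyz":[[0,0,0],[0,0,0],[0,0,0],[0,0,0],[0,0,0],[0,0,0],[0,0,0],[0,0,0]],"roll":[0,0,0,0,0,0,0,0]}' 1 15; python3 -m crank '{"xyz":[[-0.5,0,0],[-1.2,0,0],[-1.5,0,0],[-1.5,0,0.3],[-1.5,0,0.6],[-1.5,0,0.7],[-1.5,0,0.8],[-1.2,0,0.8],[-0.7,0,0.6],[-0.2,0,0.4],[0,0,0.2],[0,0,0],[0,0,0]],"roll":[0,0,0,0,0,0,0,0,0,0,0,0,0]}'; python3 -c "
from h import *
crop('top','pics/t2.png',260,130,480,270,3.6);crop('side','pics/s2.png',270,80,440,250,3.5)"
```

```text
time: 3.7
tool_pos: [0.5964, -0.0914, 0.0167]
tool_rot: [-1.571, -0.0, 0.011]
contact_force: [-0.7, -1.9, 0.8]
opening: 0.0081
time: 5.0
tool_pos: [0.4832, -0.0485, 0.0167]
tool_rot: [-1.57, -0.0, 0.011]
contact_force: [-0.9, 1.5, 0.7]
opening: 0.0081
```

View pics/t2.png

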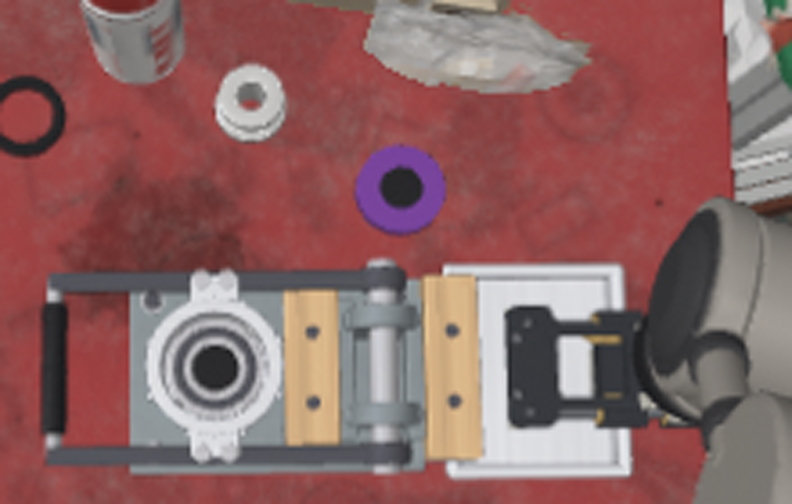

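View pics/s2.png

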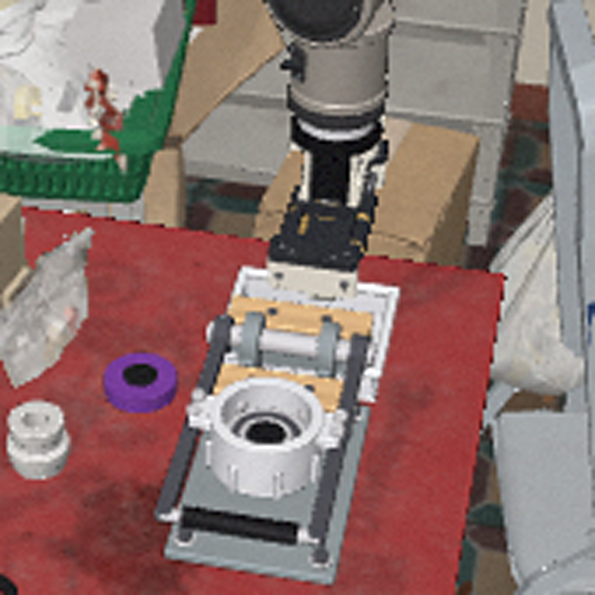

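```bash
python3 -m crank '{"xyz":[[0,0,0],[0,0,0],[0,0,0],[0,-2,0],[0,-4,0],[0,-4,0],[0,-4,0],[0,-4,0],[0,-2,0],[0,0,4],[0,0,4.5],[0,0,4.5],[0,0,4.5],[0,0,4.5],[0,0,4.5],[0,0,4.5],[0,0,4],[-0.1,0,2],[0,0,0]],"roll":[0,0,0,0,0,0,0,0,0,0,0,0,0,0,0,0,0,0,0]}' 0 15;  python3 -c "
from h import *
crop('top','pics/t3.png',260,130,480,270,3.6);crop('side','pics/s3.png',270,80,440,250,3.5)"
```

```text
time: 7.0
tool_pos: [0.477, 0.3236, 0.2162]
tool_rot: [-1.57, 0.0, 0.015]
contact_force: [0.2, -0.3, 0.8]
opening: 0.0457
```

View pics/t3.png

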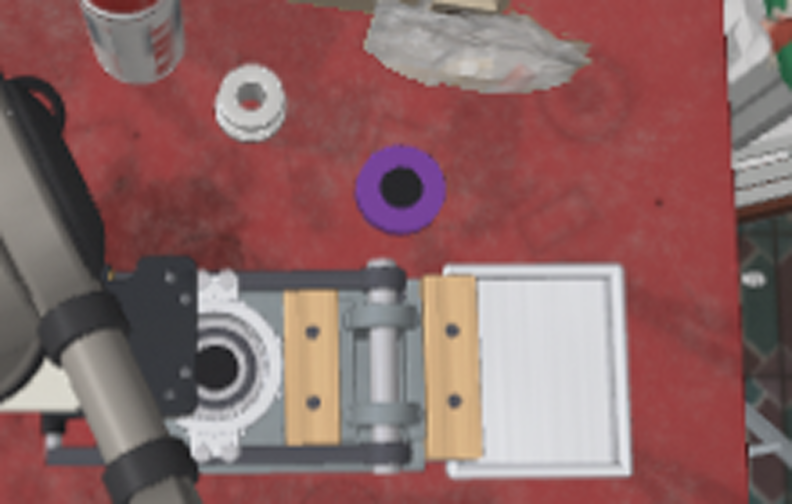

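View pics/s3.png

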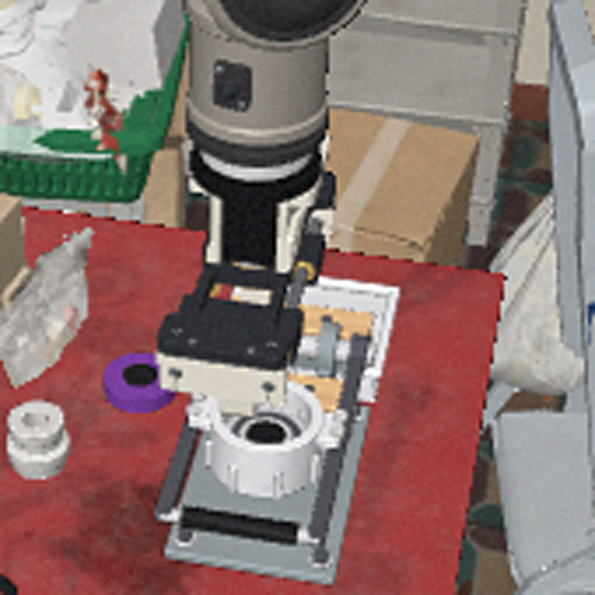

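```bash
python3 - <<'E'
from h import *
f=lambda L:np.array(L)/3.6+[260,130]
t=onz("top",f([(624,265),(631,475)]),.031);print(t,t.mean(0)+[0,.0615,0])
E
```

```text
[[ 0.55587943 -0.0544226   0.031     ]
 [ 0.41547083 -0.05449752  0.031     ]] [0.48567513 0.00703994 0.031     ]
```

```bash
python3 -m crank '{"xyz":[[0.1,4,-0.2],[0,4,0],[0,3,0],[0,2,0],[0,1.3,0],[0,0,0],[0,0,0]],"roll":[0,0,0,0,0,0,0]}' 0 30;  python3 -m crank '{"xyz":[[0,0,0],[0,0,0],[0,0,0],[0,0,0],[0,0,0],[0,0,0],[0,0,0]],"roll":[0,0,0,0,0,0,0]}' 1 30; python3 -c "
from h import *
crop('side','pics/s4.png',270,80,440,250,3.5)"
```

```text
time: 7.8
tool_pos: [0.4795, 0.3189, 0.0747]
tool_rot: [-1.57, -0.001, 0.011]
contact_force: [-0.1, 0.8, 1.0]
opening: 0.0458
time: 8.5
tool_pos: [0.4789, 0.3224, 0.0745]
tool_rot: [-1.565, -0.002, 0.012]
contact_force: [-1.0, 11.8, -0.0]
opening: 0.0151
```

View pics/s4.png

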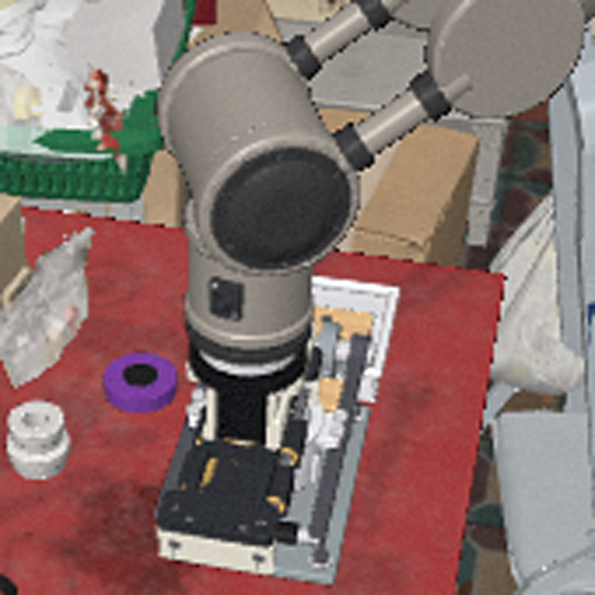

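```bash
python3 - <<'E'
import numpy as np
a=np.radians(np.arange(0,181,6));y=20.5*np.cos(a);z=20.5*np.sin(a)
for i in range(30): print(6*i+6,[0,round(-(z[i+1]-z[i]),2),round(y[i+1]-y[i],2)])
E
```

```text
6 [0, np.float64(-2.14), np.float64(-0.11)]
12 [0, np.float64(-2.12), np.float64(-0.34)]
18 [0, np.float64(-2.07), np.float64(-0.56)]
24 [0, np.float64(-2.0), np.float64(-0.77)]
30 [0, np.float64(-1.91), np.float64(-0.97)]
36 [0, np.float64(-1.8), np.float64(-1.17)]
42 [0, np.float64(-1.67), np.float64(-1.35)]
48 [0, np.float64(-1.52), np.float64(-1.52)]
54 [0, np.float64(-1.35), np.float64(-1.67)]
60 [0, np.float64(-1.17), np.float64(-1.8)]
66 [0, np.float64(-0.97), np.float64(-1.91)]
72 [0, np.float64(-0.77), np.float64(-2.0)]
78 [0, np.float64(-0.56), np.float64(-2.07)]
84 [0, np.float64(-0.34), np.float64(-2.12)]
90 [0, np.float64(-0.11), np.float64(-2.14)]
96 [0, np.float64(0.11), np.float64(-2.14)]
102 [0, np.float64(0.34), np.float64(-2.12)]
108 [0, np.float64(0.56), np.float64(-2.07)]
114 [0, np.float64(0.77), np.float64(-2.0)]
120 [0, np.float64(0.97), np.float64(-1.91)]
126 [0, np.float64(1.17), np.float64(-1.8)]
132 [0, np.float64(1.35), np.float64(-1.67)]
138 [0, np.float64(1.52), np.float64(-1.52)]
144 [0, np.float64(1.67), np.float64(-1.35)]
150 [0, np.float64(1.8), np.float64(-1.17)]
156 [0, np.float64(1.91), np.float64(-0.97)]
162 [0, np.float64(2.0), np.float64(-0.77)]
168 [0, np.float64(2.07), np.float64(-0.56)]
174 [0, np.float64(2.12), np.float64(-0.34)]
180 [0, np.float64(2.14), np.float64(-0.11)]
```

Lift first to 18°, check.

```bash
python3 -m crank '{"xyz":[[0,0,0.3],[0,-2.14,-0.11],[0,-2.12,-0.34],[0,-2.07,-0.56],[0,0,0]],"roll":[0,0,0,0,0]}' 1 35; python3 -m crank '{"xyz":[[0,-2,-0.77],[0,-1.91,-0.97],[0,-1.8,-1.17],[0,-1.67,-1.35],[0,-1.52,-1.52],[0,-1.35,-1.67],[0,0,0]],"roll":[0,0,0,0,0,0,0]}'
```

```text
time: 9.05
tool_pos: [0.4791, 0.3122, 0.1387]
tool_rot: [-1.57, -0.002, 0.011]
contact_force: [1.0, 3.8, -4.5]
opening: 0.0149
time: 9.75
tool_pos: [0.4805, 0.2374, 0.2408]
tool_rot: [-1.569, -0.003, 0.01]
contact_force: [2.4, 5.4, 1.3]
opening: 0.0147
```

```bash
python3 -m crank '{"xyz":[[0,-1.17,-1.8],[0,-0.97,-1.91],[0,-0.77,-2.0],[0,-0.56,-2.07],[0,-0.34,-2.12],[0,-0.11,-2.14],[0,0.11,-2.14],[0,0.34,-2.12],[0,0.56,-2.07],[0,0,0]],"roll":[0,0,0,0,0,0,0,0,0,0]}' 1 35; python3 -m crank '{"xyz":[[0,0.77,-2.0],[0,0.97,-1.91],[0,1.17,-1.8],[0,1.35,-1.67],[0,1.52,-1.52],[0,1.67,-1.35],[0,1.8,-1.17],[0,0,0]],"roll":[0,0,0,0,0,0,0,0]}';python3 -c "
from h import *
crop('side','pics/s5.png',270,80,440,250,3.5);crop('top','pics/t5.png',260,130,480,270,3.6)"
```

```text
time: 10.75
tool_pos: [0.4841, 0.0514, 0.2685]
tool_rot: [-1.574, -0.005, 0.009]
contact_force: [5.7, -2.8, 6.8]
opening: 0.0149
time: 11.55
tool_pos: [0.4862, -0.0618, 0.1738]
tool_rot: [-1.572, -0.005, 0.01]
contact_force: [12.5, -1.4, -3.5]
opening: 0.0147
```

View pics/s5.png

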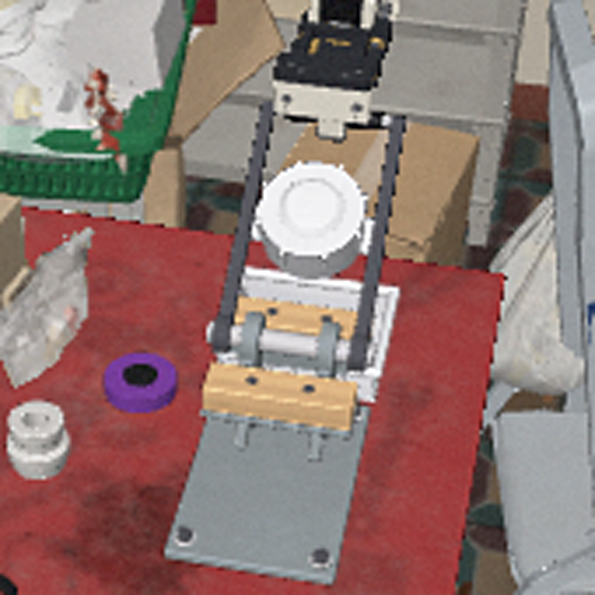

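View pics/t5.png

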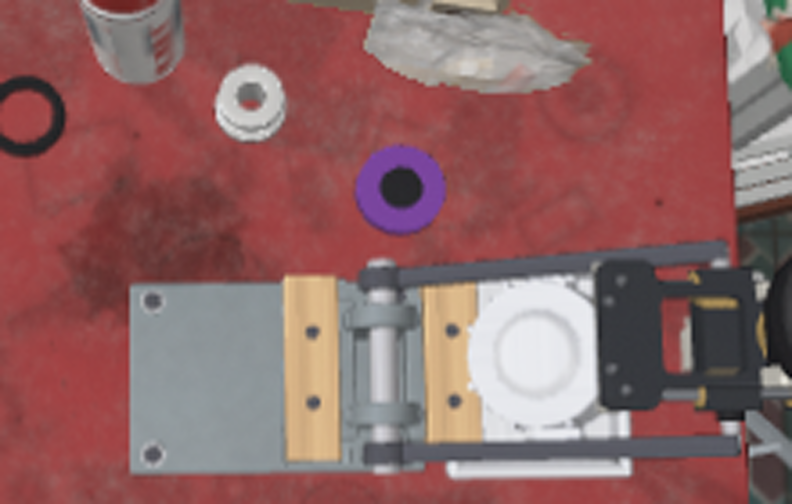

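```bash
python3 -m crank '{"xyz":[[0.2,1.0,-0.5],[0.2,0.91,-0.47],[0,2.0,-0.77],[0,2.07,-0.56],[0,1.1,-0.17],[0,1.02,-0.17],[0,1.1,-0.1],[0,0.9,0],[0,0,0],[0,0,0]],"roll":[0,0,0,0,0,0,0,0,0,0]}' 1 35; python3 -c "
from h import *
crop('side','pics/s6.png',270,80,440,250,3.5)"
```

```text
time: 12.65
tool_pos: [0.4869, -0.0874, 0.0746]
tool_rot: [-1.571, 0.001, 0.012]
contact_force: [-0.8, -3.2, -6.3]
opening: 0.0151
```

View pics/s6.png

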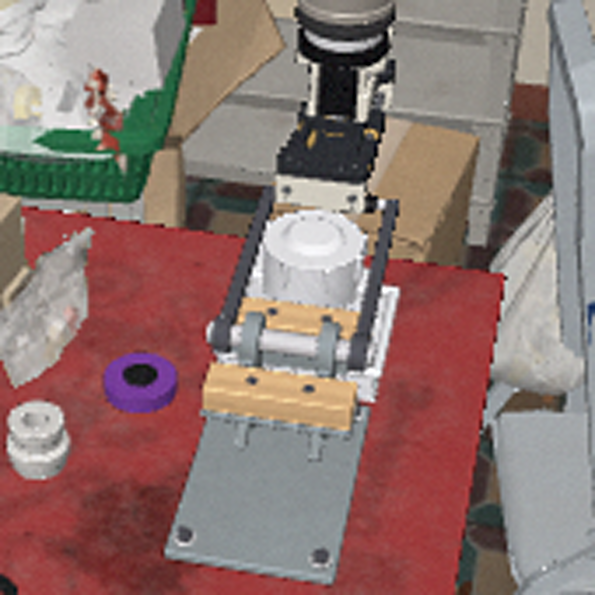

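```bash
python3 -m crank '{"xyz":[[0,0.1,0],[0,0,0],[0,0,0],[0,0,0],[0,0,0]],"roll":[0,0,0,0,0]}' -0.2 35; python3 -m crank '{"xyz":[[0,0,0],[0,0,0],[0,0,0],[0,0,0],[0,0,0],[0,0,0]],"roll":[0,0,0,0,0,0]}' 1 35;  python3 -m crank '{"xyz":[[0,-2.14,0.11],[0,-2.12,0.34],[0,-2.07,0.56],[0,-2.0,0.77],[0,0,0],[0,0,0]],"roll":[0,0,0,0,0,0]}' 1 35; python3 -m crank '{"xyz":[[0,0,0],[0,0,0],[0,0,0],[0,0,0],[0,0,0],[0,0,0]],"roll":[0,0,0,0,0,0]}' -0.2; python3 -c "
from h import *
crop('side','pics/s7.png',270,80,440,250,3.5);crop('top','pics/t7.png',260,130,480,270,3.6)"
```

```text
time: 13.2
tool_pos: [0.4875, -0.0874, 0.0743]
tool_rot: [-1.571, -0.0, 0.012]
contact_force: [0.5, 0.6, 0.1]
opening: 0.0505
time: 13.8
tool_pos: [0.4873, -0.0874, 0.0741]
tool_rot: [-1.571, -0.0, 0.011]
contact_force: [0.2, 0.5, -0.4]
opening: 0.0147
time: 14.4
tool_pos: [0.487, -0.0699, 0.1569]
tool_rot: [-1.571, 0.0, 0.012]
contact_force: [0.3, -2.2, -4.7]
opening: 0.0149
time: 15.0
tool_pos: [0.4871, -0.0696, 0.1573]
tool_rot: [-1.57, 0.0, 0.012]
contact_force: [-1.2, 0.3, -0.2]
opening: 0.0541
```

View pics/s7.png

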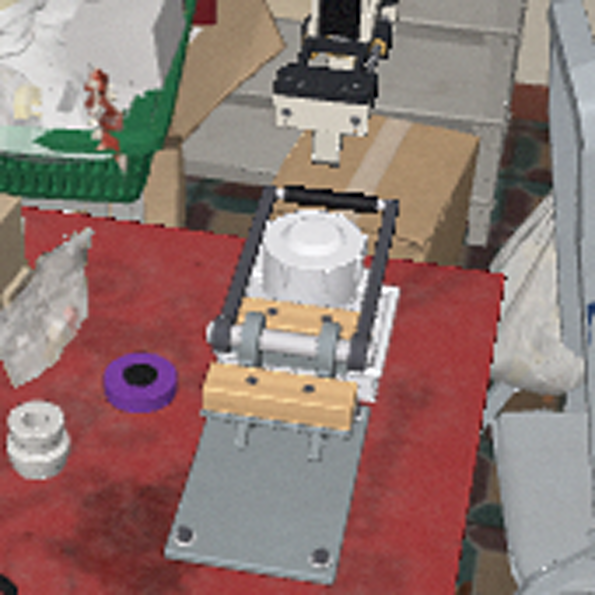

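View pics/t7.png

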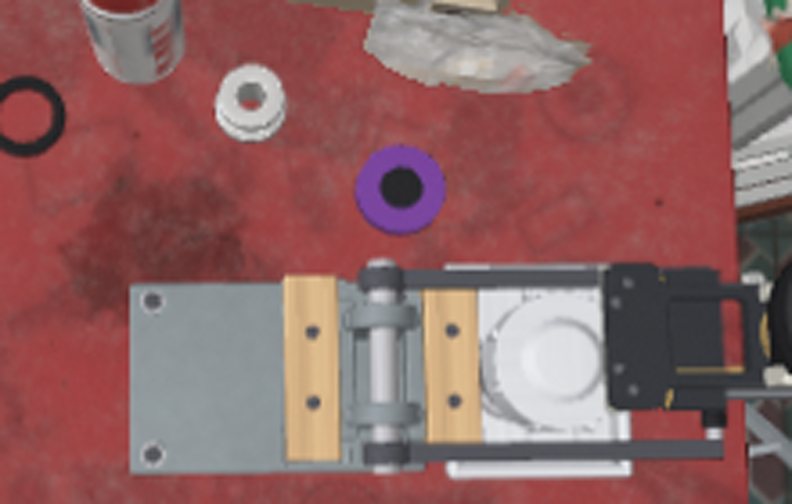

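```bash
python3 -m crank '{"xyz":[[0,2.0,-0.77],[0,2.07,-0.56],[0,2.12,-0.34],[0,2.14,-0.11],[0,0,0]],"roll":[0,0,0,0,0]}' -0.2; python3 -m crank '{"xyz":[[0,0,0],[0,0,0],[0,0,0],[0,0,0],[0,0,0]],"roll":[0,0,0,0,0]}' 1 35;  python3 -m crank '{"xyz":[[0,-2.14,0.11],[0,-2.12,0.34],[0,-2.07,0.56],[0,-2.0,0.77],[0,0,0],[0,0,0]],"roll":[0,0,0,0,0,0]}' 1 35; python3 -c "
from h import *
crop('side','pics/s8.png',270,80,440,250,3.5);crop('top','pics/t8.png',360,180,460,270,6)"; python3 -m crank '{"xyz":[[0,0,0],[0,0,0],[0,0,0],[0,0,0],[0,0,0],[0,0,0]],"roll":[0,0,0,0,0,0]}' -0.2
```

```text
time: 15.6
tool_pos: [0.4856, -0.0871, 0.0719]
tool_rot: [-1.569, 0.005, 0.011]
contact_force: [-0.9, 0.7, 1.1]
opening: 0.0551
time: 16.1
tool_pos: [0.4876, -0.0876, 0.0746]
tool_rot: [-1.571, -0.001, 0.012]
contact_force: [0.3, -0.2, -0.7]
opening: 0.0199
time: 16.7
tool_pos: [0.486, -0.073, 0.1583]
tool_rot: [-1.577, 0.002, 0.012]
contact_force: [-7.4, -16.2, 2.0]
opening: 0.0152
time: 17.4
tool_pos: [0.4872, -0.0695, 0.1575]
tool_rot: [-1.571, -0.0, 0.012]
contact_force: [-0.5, -0.3, 0.0]
opening: 0.0543
```

View pics/s8.png

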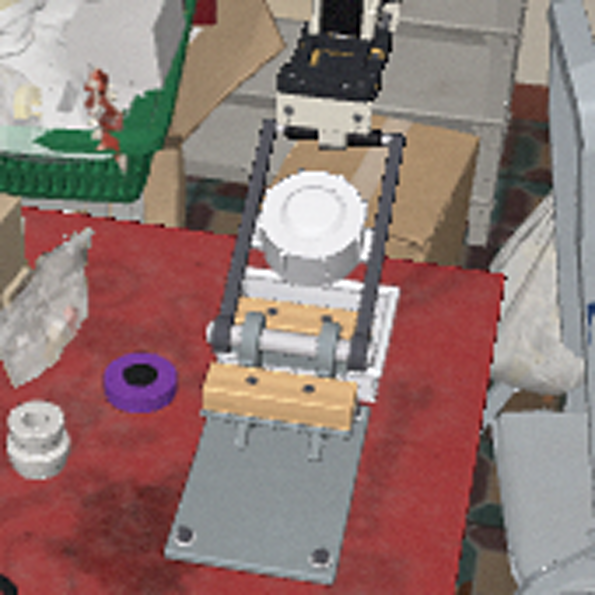

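View pics/t8.png

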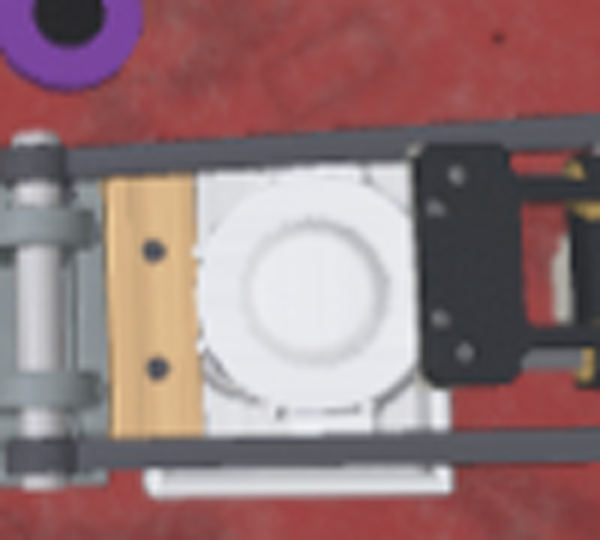

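```bash
python3 - <<'E'
import cv2,numpy as np
a=cv2.imread("pics/t5.png");a=cv2.resize(a,(220,140),interpolation=cv2.INTER_AREA)[50:140,100:200]
a=cv2.resize(a,None,fx=4,fy=4,interpolation=2)
b=cv2.resize(cv2.imread("pics/t8.png"),(400,360))
cv2.imwrite("pics/cmp.png",np.hstack([a,b]))
E
```

```text
(no output)
```

View pics/cmp.png

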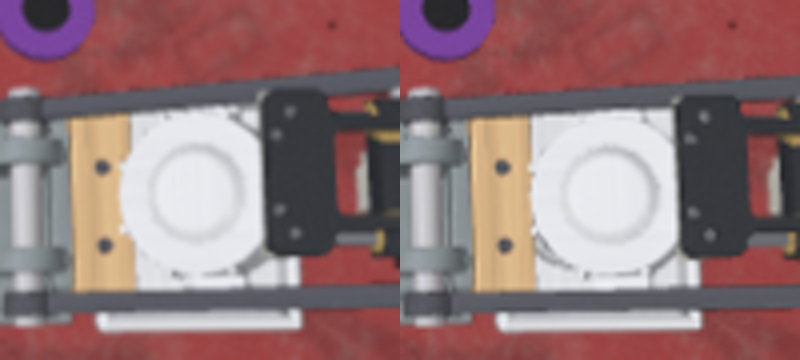

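```bash
python3 -m crank '{"xyz":[[0,2.0,-0.77],[0,2.07,-0.56],[0,2.12,-0.34],[0,2.14,-0.11],[0,0,0]],"roll":[0,0,0,0,0]}' -0.2; python3 -m crank '{"xyz":[[0,0,0],[0,0,0],[0,0,0],[0,0,0],[0,0,0],[0,0,0],[0,0,0]],"roll":[0,0,0,0,0,0,0]}' 1 35;  python3 -m crank '{"xyz":[[0,-2.14,0.11],[0,-2.12,0.34],[0,-2.07,0.56],[0,-2.0,0.77],[0,-1.91,0.97],[0,-1.8,1.17],[-0.1,-1.67,1.35],[-0.1,-1.52,1.52],[-0.1,-1.35,1.67],[0,-1.17,1.8],[0,-0.97,1.91],[0,-0.77,2.0],[0,-0.56,2.07],[0,0,0]],"roll":[0,0,0,0,0,0,0,0,0,0,0,0,0,0]}' 1 35; python3 -c "
from h import *
crop('side','pics/s9.png',300,110,400,210,6);crop('top','pics/t9.png',360,180,460,270,6)"
```

```text
time: 17.9
tool_pos: [0.4857, -0.087, 0.0719]
tool_rot: [-1.569, 0.005, 0.011]
contact_force: [0.1, 0.4, -0.5]
opening: 0.0552
time: 18.6
tool_pos: [0.4875, -0.0874, 0.0744]
tool_rot: [-1.571, -0.001, 0.012]
contact_force: [0.2, 1.5, 4.2]
opening: 0.0148
time: 20.0
tool_pos: [0.4843, 0.0768, 0.2754]
tool_rot: [-1.57, -0.005, 0.014]
contact_force: [7.0, -0.5, -0.2]
opening: 0.0151
```

View pics/s9.png

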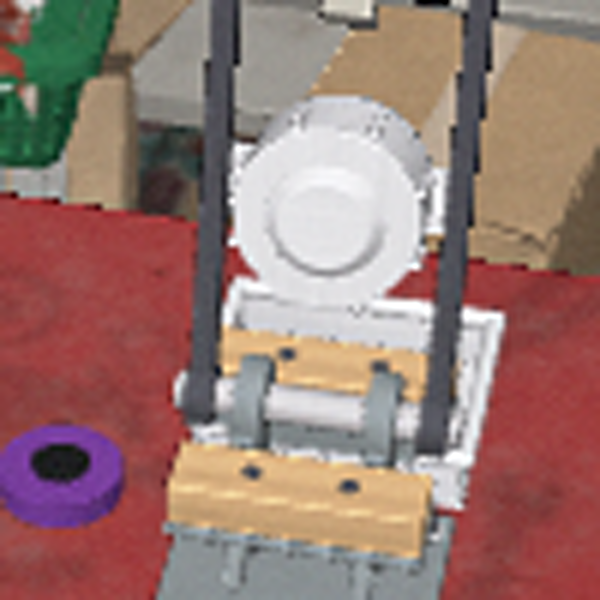

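View pics/t9.png

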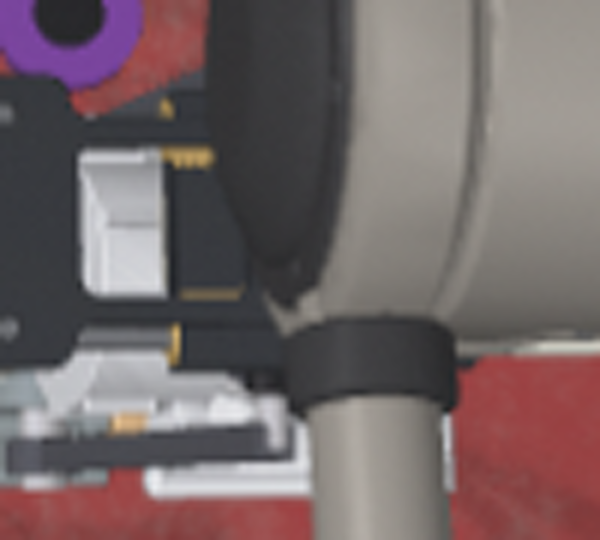

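```bash
python3 - <<'E'
from h import *
th=np.linspace(0,2*np.pi,60)
def C(cx,cy,z,r): return np.c_[cx+r*np.cos(th),cy+r*np.sin(th),0*th+z]
im=cv2.imread("pics/t8.png")
p=(proj("top",C(.4835,.0125,.019,.031))-[360,180])*6
cv2.polylines(im,[p.astype(np.int32)],True,(0,0,255),1)
im9=cv2.imread("pics/s9.png")
p=(proj("side",C(.4835,.0125,.019,.031))-[300,110])*6
cv2.polylines(im9,[p.astype(np.int32)],True,(0,0,255),1)
cv2.imwrite("pics/o.png",np.hstack([cv2.resize(im,None,fx=.66,fy=.66),cv2.resize(im9,None,fx=.594,fy=.594)[:356]]))
E
```

```text
(no output)
```

View pics/o.png

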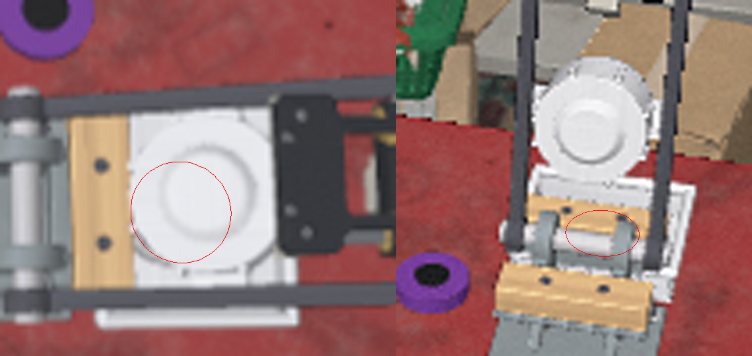

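```bash
python3 -m crank '{"xyz":[[0,0.56,-2.07],[0,0.77,-2.0],[0,0.97,-1.91],[0.1,1.17,-1.8],[0.1,1.35,-1.67],[0.1,1.52,-1.52],[0,1.67,-1.35],[0,1.8,-1.17],[0,1.91,-0.97],[0,0,0]],"roll":[0,0,0,0,0,0,0,0,0,0]}' 1 35; python3 -c "
from h import *
crop('top','pics/t10.png',370,190,440,250,10)"; python3 -m crank '{"xyz":[[0,1.0,-0.4],[0,1.0,-0.37],[0,0,0]],"roll":[0,0,0]}'; python3 -c "
from h import *
crop('top','pics/t11.png',370,190,440,250,10)"
```

```text
time: 21.1
tool_pos: [0.4871, -0.0709, 0.155]
tool_rot: [-1.571, 0.001, 0.01]
contact_force: [3.1, -1.4, -3.5]
opening: 0.0143
time: 21.45
tool_pos: [0.4873, -0.078, 0.136]
tool_rot: [-1.571, 0.0, 0.011]
contact_force: [2.6, -2.0, -2.5]
opening: 0.0152
```

View pics/t10.png

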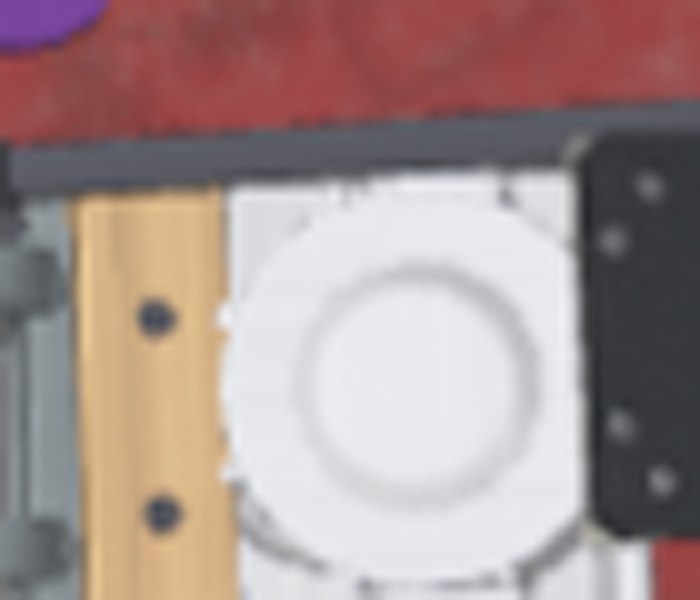

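View pics/t11.png

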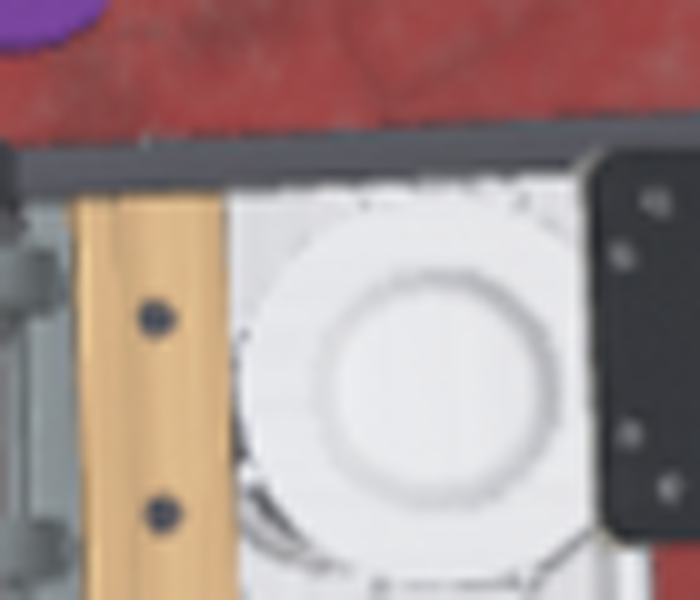

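```bash
python3 - <<'E'
from h import *
th=np.linspace(0,2*np.pi,90)
def C(cx,cy,z,r): return np.c_[cx+r*np.cos(th),cy+r*np.sin(th),0*th+z]
im=cv2.imread("pics/t11.png")
for z,r,c in((.019,.031,(0,0,255)),(.019,.02,(0,200,0))):
    p=(proj("top",C(.4835,.0125,z,r))-[370,190])*10
    cv2.polylines(im,[p.astype(np.int32)],True,c,1)
# bearing still in bore at a=162deg, mouth rim
a=np.radians(162);u=np.array([0,np.cos(a),np.sin(a)]);n=np.array([0,-np.sin(a),np.cos(a)])
for h,r,c in((.018,.042,(255,0,0)),(.018,.033,(255,0,255))):
    ctr=np.array([.4835,.1174,.092])+.105*u+h*n
    P=ctr+r*np.cos(th)[:,None]*np.array([1,0,0])+r*np.sin(th)[:,None]*u
    p=(proj("top",P)-[370,190])*10
    cv2.polylines(im,[p.astype(np.int32)],True,c,1)
cv2.imwrite("pics/o2.png",im)
E
```

```text
(no output)
```

View pics/o2.png

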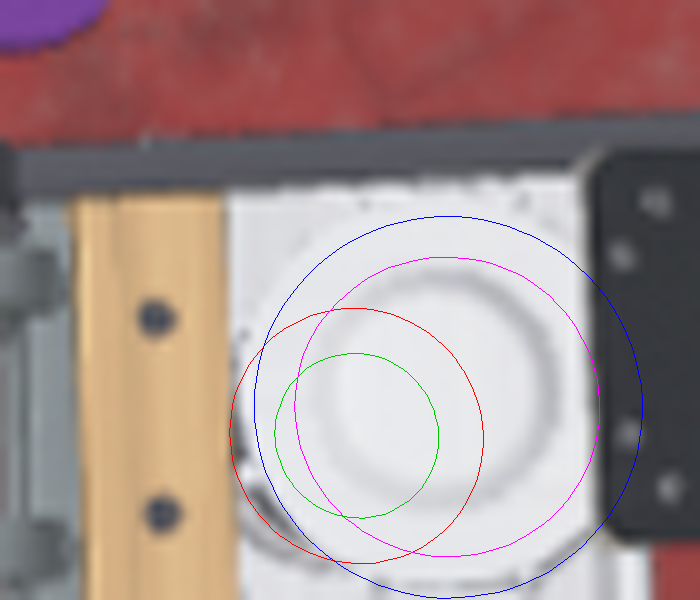

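```bash
python3 -m crank '{"xyz":[[0,2.07,-0.56],[0,2.12,-0.34],[0,1.1,-0.1],[0,1.0,0],[0,0,0],[0,0,0]],"roll":[0,0,0,0,0,0]}' 1 35; python3 -m crank '{"xyz":[[0,0,0],[0,0,0],[0,0,0],[0,0,0],[0,0,0],[0,-3,0],[0,-4,0],[0,-4,0],[0,-4,0],[0,-2,0],[-4,0,0],[-4,0,0],[-3,0,0],[0,0,0],[0,0,0],[0,0,0]],"roll":[0,0,0,0,0,0,0,0,0,0,0,0,0,0,0,0]}' -0.2;python3 -c "
from h import *
crop('side','pics/s12.png',270,80,440,250,3.5);crop('top','pics/t12.png',260,130,480,270,3.6)"
```

```text
time: 22.1
tool_pos: [0.4875, -0.0874, 0.0747]
tool_rot: [-1.571, -0.0, 0.012]
contact_force: [3.2, -0.8, -4.0]
opening: 0.0151
time: 23.7
tool_pos: [0.3783, -0.0889, 0.2447]
tool_rot: [-1.571, -0.001, 0.012]
contact_force: [0.2, -0.4, 0.0]
opening: 0.0549
```

View pics/s12.png

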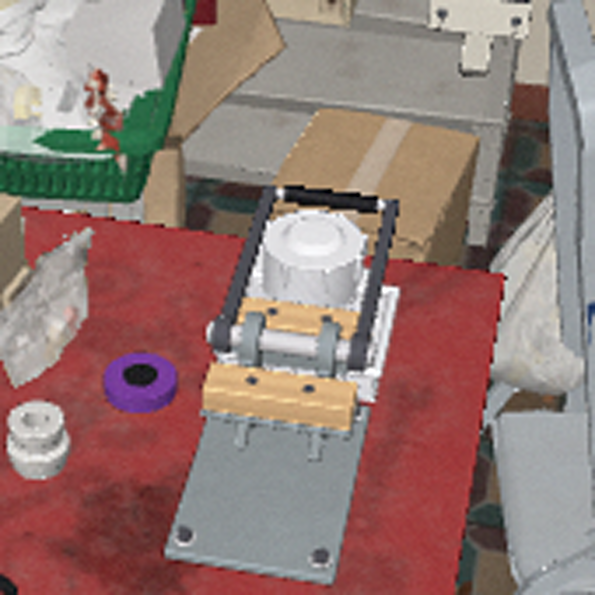

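View pics/t12.png

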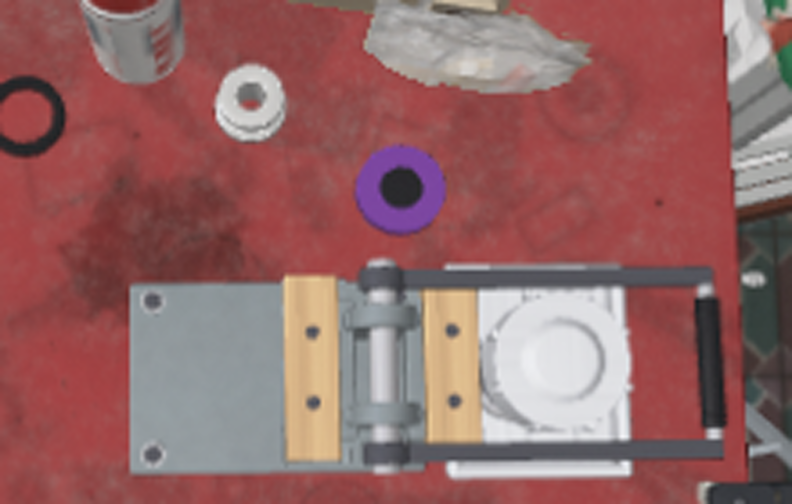

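```bash
python3 -c "
from h import *
f=lambda L:np.array(L)/3.6+[260,130]
print(onz('top',f([(709,360)]),.092))
im=cv2.imread('pics/t12.png')
print(robot.observe()['contact_force']); print(robot.hand_in())"
```

```text
[[ 0.48677914 -0.08828144  0.092     ]]
[-0.81448154  0.55353505 -0.26088078]
the job is handed in; nothing more can be done
None
```

I set the tray under the drop point, swung the cover over by its handle, set it bore-down on the far block and dropped the handle twice from about 2.7 rad. The job was handed in after about 24 s, and no verdict was reported.

- **Tray:** before the swing I measured its centre at about (0.486, 0.007) m, roughly 6 mm from the estimated drop point of (0.4835, 0.0125) m. It looked unmoved in the last pictures.
- **Cover:** released, the handle measured at y = -0.088 m, which matches the yoke lying fully on the far block.
- **Bearing:** I never saw the whole of it, because the cover hides most of the tray. With the cover partly lifted, a ring edge shows in the tray where the fallen bearing's outline should be, about 5 mm off in x. It was not there before the drops. A look with the cover nearly upright showed nothing, because the arm and the block were in the way.
- **Other things:** the bushing and the part of the spray can in the pictures look unmoved. I did not check the coupler again, but the arm did not go near it. The gripper was well clear and the force readings were near zero.
- **Rough spots:** on the second lift the fingers had not fully closed, giving a brief side force of about 16 N. Side forces during the swing reached about 12 N, well under the limits.

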